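# Free the stone tray on the drying plate and present its label to the scanner

### The job

A washed bladder stone has dried in its tray. Turn the catch on the drying plate until its bar points at the green dot and the tray is free; then pick the tray up by its upright grip and, keeping it level so that the loose stone stays in its cup untouched, carry it to the bench scanner and show the scanner the label: facing the window squarely, centred on it, about 8 cm in front of it. Finish there with the tray still in the gripper, held level and still in the air; leave the catch at the dot and everything else on the bench as it stands.

Things in the scene. Friction and masses are not known exactly. Their poses are not given: they have to be found in the camera images.
- drying_plate: white heated block with metal top, 176 x 156 mm, top 32 mm above the worktop, fixed, turned up to 0.5 rad. Origin: centre of its underside; x points away from its front panel (display, keys), y to the left seen from the front. Tray nest on top centred at x 0, y -20 mm, long side along x, between dark rails 7 mm high, 2 mm play all round. The catch's upright pivot is at x +12, y +43 mm
- catch (a joint): angle of the steel turn catch (rad), growing clockwise seen from above, range -0.3 to 1.9; stays where left (friction 0.04 N m). At 1.3 its bar (37 mm from the pivot, 14 mm wide) points at the green dot, along -x of the plate, clear of the tray; below 0.8 it bars the tray from being lifted. At value a the bar points at angle 1.3 - a - pi from the plate's x, anticlockwise from above
- catch_wing (a point): point on the catch's pivot axis in the dark upright wing by which it is turned, 69 mm above the worktop. The wing is 12 mm thick, 36 mm long along the bar, and reaches from 49 to 83 mm above the worktop; below it is the bar (43 to 48 mm)
- dot (a point): the green dot on the top of the drying plate, 11 mm across, 55 mm from the pivot towards the front
- tray: light blue sample tray, 117 x 65 mm, plate 7.5 mm thick, about 0.12 kg, lying in the nest (its underside is 32 mm above the worktop there). Origin: centre of its underside; x points to the label end, z up. At the start its x is the drying plate's x
- grip (a point): point in the middle of the white upright grip of the tray, 10 mm from the tray's centre towards the label, 44 mm above its underside. The grip is a fin 14 mm thick (along the tray's y), 28 mm wide (along x), reaching from 7.5 to 61.5 mm above the underside; pinch it across its thickness
- cup (a point): where the stone's centre is when it lies in the middle of the cup: 34 mm from the tray's centre, away from the label, 15.5 mm above the underside. The cup is a flat round hollow 30 mm wide and 4 mm deep; the stone can roll about 6 mm in it every way
- stone: brown round bladder stone, a hard ball 24 mm across, about 14 g, loose in the cup. Origin: its centre
- label (a point): centre of the white bar-code label on the outer face of the upright flag (50 mm wide, 36 mm high) at the tray's +x end: 57.5 mm from the tray's centre, 25.5 mm above its underside; the label faces along the tray's +x
- scanner: hands-free code scanner, fixed, turned up to 0.4 rad: white head 56 x 76 x 104 mm (70 to 174 mm above the worktop) on a stand, with a dark foot plate 86 mm wide, 3 mm thick, that reaches 131 mm in front of the window. Origin: on the worktop under the head; its dark red window faces along its -x
- window (a point): centre of the scanner's window, 19 mm from the origin towards -x, 120 mm above the worktop
- reading_spot (a point): where the label's centre should be shown: 80 mm straight in front of the window's centre, 120 mm above the worktop; a white outline (42 x 60 mm) is printed on the foot plate below it
- specimen_cup: bystander: specimen cup with red cap, 60 mm wide, 66 mm high, loose
- swab_tub: bystander: small tub with orange lid, 48 mm wide, 41 mm high, loose
- forceps: bystander: steel forceps, 124 mm long, lying loose
- marker: bystander: marker pen, 130 mm long, lying loose
- cell_counter: bystander: round grey hand tally counter, 69 x 53 x 21 mm, loose
- timer: bystander: bench timer, 66 x 64 x 18 mm, loose
Not all that is in view belongs to the job. Leave any yellow look-alike of the tray alone.

How it is judged (in metres and radians):
On the way, in this order (a step that is already met when the one before it is completed fails the run):
1. the catch is turned to the green dot while the tray is still in its nest (value of joint catch between 1.1 and 1.5 rad and height (world z) of tray below 0.036 m), for 0.2 s.
2. the tray is lifted clear of the nest in the gripper, the stone in its cup (height (world z) of tray above 0.05 m and contact force between the fingers and tray above 1 N and distance between stone and cup below 0.012 m), for 0.2 s.
At the end, for the whole second after the job is handed in: Tray held by the gripper alone, level within 6 degrees, still, stone in its cup; label faces the window within 11 degrees, 50 to 110 mm ahead of it, within 20 mm sideways and 22 mm in height of its centre; catch within 0.2 rad of the dot (x of label in the frame of window between -0.11 and -0.05 m and y of label in the frame of window between -0.02 and 0.02 m and z of label in the frame of window between -0.022 and 0.022 m and x of tray in the frame of window below -0.1 m and angle between the x axis of tray and the x axis of scanner, either way round below 0.2 rad and angle between tray's own z axis and vertical below 0.1 rad and distance between stone and cup below 0.012 m and contact force between the fingers and tray above 1 N and contact force between tray and scanner below 0.1 N and contact force between tray and drying_plate below 0.1 N and linear speed of tray below 0.02 m/s and linear speed of stone below 0.03 m/s and height (world z) of tray above 0.06 m and value of joint catch between 1.1 and 1.5 rad); the arm keeps its last pose, push and grip.
It fails at once if the stone leaves its cup (distance between stone and cup above 0.015 m).
It fails at once if the tray is tipped more than 20 degrees (angle between tray's own z axis and vertical above 0.35 rad).
It fails at once if the stone is touched by the robot (contact force between any of the fingers, the arm and stone above 0.2 N).
It fails at once if the robot pushes hard on the scanner (contact force between any of the arm, tray and scanner above 5 N).
It fails at once if a bystander is shifted (distance of any of specimen_cup, swab_tub, forceps, marker, cell_counter, timer from where it was at the start of the episode above 0.03 m).
It also fails if it takes over 58 s, if anything falls off the work surface, if the arm or the gripper's body presses on something with over 40 N, if the wrist force passes 120 N, or if a joint passes its speed limit or range.

### The arm

A 6-joint arm with a two-finger parallel gripper is mounted at the origin on a cart in front of the work surface, level with it; the furniture and walls round the work are solid. World frame = base frame: x ahead of the robot, y to its left, z up, the work surface at z = 0. Lengths are in mm, angles in rad, forces in N, time in s.
With the tool pointing down it reaches from about 375 to 975 mm from the base axis. Payload 3.8 kg.
Tool frame: the origin (TCP) lies at the very end of the fingers, on their centre line; the grasp point (between the pads) lies 19 mm behind it (manip.pinch_z is the distance from the TCP to the grasp point, in mm); z points along the fingers, y is the direction in which the jaws open and shut (so a half turn about z gives the same grasp; the last joint's range is limited). The gripper opens to 88 mm and grips with 3 to 60 N. Pads are 18 mm wide; open, the fingers measure 123 mm over their backs; the gripper's body (75 mm by 187 mm) begins 45 mm behind the grasp point.
Start: joints at [1.282, 0.264, 1.604, -0, 1.274, -0.037], TCP at [168.172, 653.709, 209.406] pointing down, gripper open.
Joint ranges: [-2.63, 2.63], [-0.94, 2.18], [0.31, 2.57], [-1.31, 4.45], [0, 2.66], [-2.55, 2.55]. Speed limits (rad/s): [2.57, 2.57, 3.14, 3.14, 3.14, 3.14].

### API

Orientations are given as a unit quaternion [w, x, y, z].
In Python, from rig import manip, effector, eyes gives the robot as it stands. The module is installed in compiled form; this text tells all that it offers. Calls block until the motion is done:
- manip.goto(position, orientation): joint-space move of the TCP to a pose.
- manip.movel(position, attitude=None, vel=150): straight line of the TCP; attitude=None keeps the orientation; vel is the mean speed in mm/s.
- manip.set_joints(angles): joint-space move.
- effector.grip(opening, newtons=None): finger opening in mm; newtons is the grip in N (None keeps the last); returns when the fingers have stopped.
- manip.hold(seconds).
- manip.inverse_kinematics(position, orientation): joint angles nearest the present ones, or None.
- manip.read_state(): the state.
- eyes.capture(name): name is "side" or "top"; returns a dict with "image" (420x560x3 uint8, red, green, blue), "fovy" (degrees; the focal length in pixels is half the picture's height over the tangent of half this angle, whatever the lens; pixels are square), "cx", "cy" (the principal point, pixels), "D" ([k1, k2, p1, p2, k3] as OpenCV has them; the pictures are not rectified), "R" (3x3) and "t" (3): a world point X has camera coordinates R X + t. Camera axes: x right, y down, z forward; pixel columns grow to the right and rows downward; lengths in mm; the calibration is good to about 2 mm. A picture is of the moment at which its call begins. There is no depth.
A pose or a line that the arm cannot do raises manip.Unreachable and nothing moves.
- manip.job_done(): hands the job in, once; it reports no verdict.
The state is a dict: "time": time; "joint_positions": joint angles; "dq": joint speeds; "tau": joint torques, N m; "position": TCP position; "ee_rot": TCP orientation; "contact_force": force on the tool from outside, world axes, zero at the start; "wrist_torque": the same for the moment, N m; "opening": finger opening in mm.
Only numpy, scipy, OpenCV 4.12 (cv2) and the standard library are available. Lean on these libraries where they do the work, as an engineer would, in place of code of your own. Each camera call takes 0.05 s, during which the arm holds its last target.

## Working session

There is one attempt and no reset: what is moved stays moved. The work goes in short steps, each a Python script; the robot and the scene stay as the last script left them, time stands still between calls to the robot, and variables do not carry over. Pictures are saved under pics/ and viewed, and the job is handed in when it is done.

```bash
mkdir -p pics; ls
python3 - <<'E'
from rig import manip, effector, eyes
import cv2,pickle
for n in ("top","side"):
    c=eyes.capture(n); pickle.dump(c,open(n+".pkl","wb"))
    cv2.imwrite(f"pics/{n}0.png",c["image"][:,:,::-1])
    print(n,c["fovy"],c["cx"],c["cy"],c["D"],c["R"],c["t"])
s=manip.read_state();print(s, manip.pinch_z)
E
```

```text
pics
top 53.37044124499071 275.4205283187236 208.12126902323322 [-0.04130061  0.          0.          0.          0.        ] [[ 0.02469869 -0.99967621  0.00611894]
 [-0.99889272 -0.02492356 -0.03990172]
 [ 0.04004131 -0.00512664 -0.99918487]] [-123.07627465  497.900818   1699.62940558]
side 57.01879478791291 275.4336032702442 209.150138370504 [0.03042232 0.         0.         0.         0.        ] [[-0.96393889 -0.2659061  -0.01075942]
 [-0.12510519  0.48846292 -0.86356972]
 [ 0.23488403 -0.83108238 -0.50411463]] [ 478.38469231  210.7011612  1129.11597515]
{'time': 0.1, 'joint_positions': array([ 1.28210444e+00,  2.64692375e-01,  1.60519598e+00, -4.65665385e-06,
        1.27370601e+00, -3.69185855e-02]), 'dq': array([ 0.00038533, -0.00218464, -0.00264601,  0.00050797, -0.00019113,
        0.00027541]), 'tau': array([-5.89853244e-04, -5.03625977e+01, -3.58066070e+01,  7.30080809e-02,
        2.33645010e-02, -3.04647153e-05]), 'position': array([167.97792634, 653.0588591 , 208.22514293]), 'ee_rot': array([-1.60029678e-04,  1.25553675e-01,  9.92086323e-01, -9.87982909e-04]), 'contact_force': array([-0.09321129,  0.0173752 , -0.53473894]), 'wrist_torque': array([-0.04233734, -0.02312363,  0.07108568]), 'opening': 88.16362845057662} 18.700000000000003
```

View pics/top0.png

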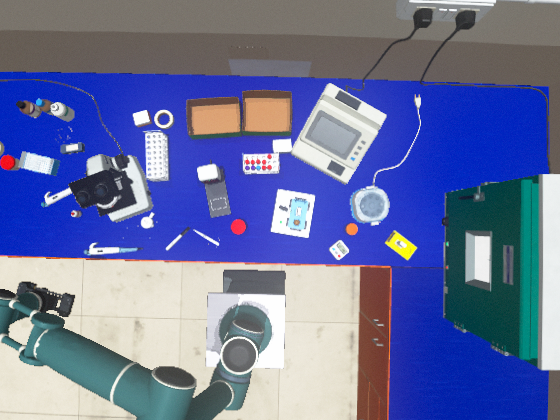

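View pics/side0.png

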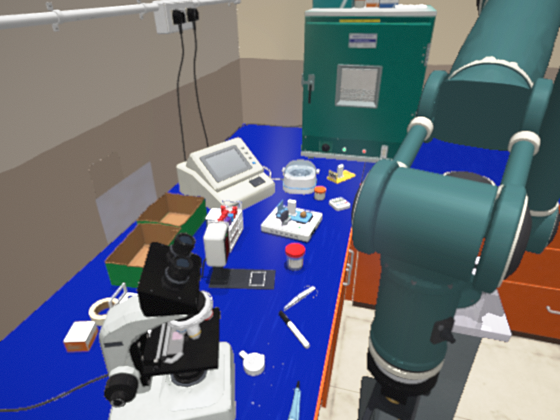

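Run:
```python
import cv2
t=cv2.imread("pics/top0.png"); s=cv2.imread("pics/side0.png")
cv2.imwrite("pics/c1.png",cv2.resize(t[180:250,262:332],None,fx=8.5,fy=8.5,interpolation=cv2.INTER_CUBIC))
cv2.imwrite("pics/c2.png",cv2.resize(t[155:225,190:250],None,fx=8.5,fy=8.5,interpolation=cv2.INTER_CUBIC))
cv2.imwrite("pics/c3.png",cv2.resize(s[190:300,195:335],None,fx=5.4,fy=5.4,interpolation=cv2.INTER_CUBIC))
```

```text
(no output)
```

View pics/c1.png

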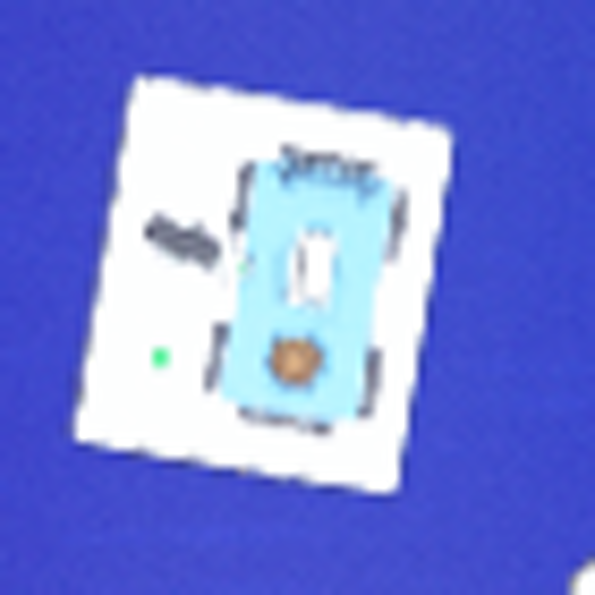

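View pics/c2.png

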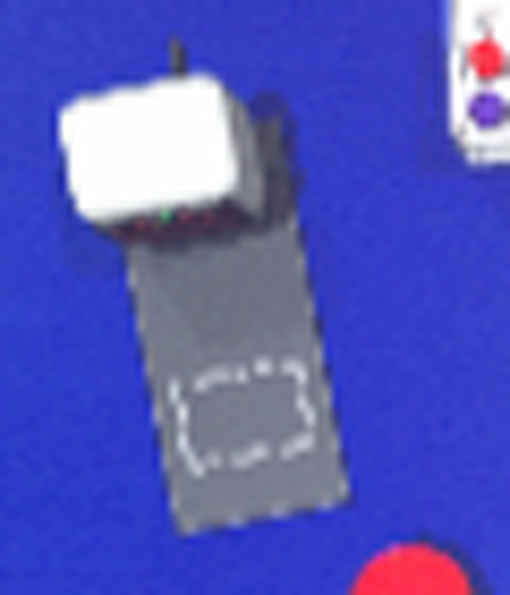

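View pics/c3.png

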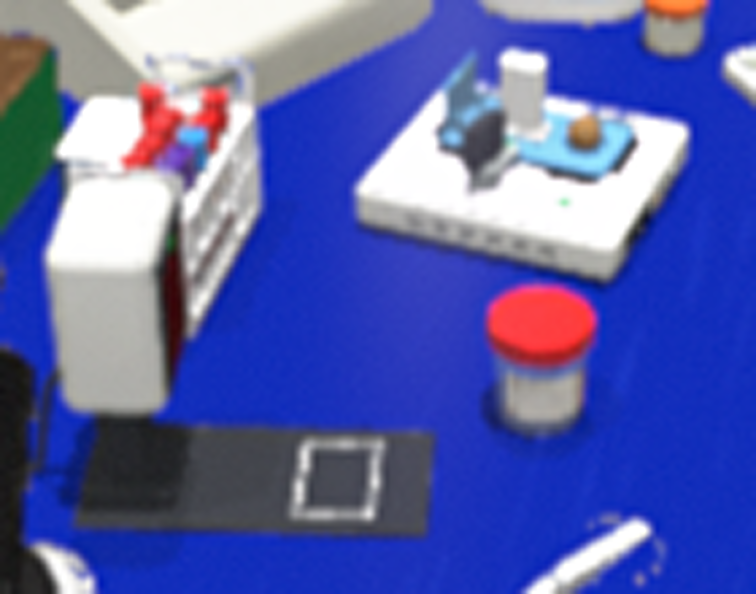

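```bash
cat > h.py <<'E'
import numpy as np, cv2, pickle
from scipy.optimize import least_squares
def cam(n):
    c=pickle.load(open(n+".pkl","rb")) if isinstance(n,str) else n
    f=210/np.tan(np.radians(c["fovy"])/2)
    K=np.array([[f,0,c["cx"]],[0,f,c["cy"]],[0,0,1.]])
    return K,np.array(c["D"],float),np.array(c["R"]),np.array(c["t"])
def proj(n,X):
    K,D,R,t=cam(n); return cv2.projectPoints(np.atleast_2d(np.asarray(X,float)),cv2.Rodrigues(R)[0],t,K,D)[0][:,0]
def back(n,uv,z):
    K,D,R,t=cam(n); p=cv2.undistortPoints(np.asarray(uv,float).reshape(-1,1,2),K,D)[:,0]
    d=np.c_[p,np.ones(len(p))]@R; o=-R.T@t; s=(z-o[2])/d[:,2]; return o+d*s[:,None]
def ob(p,pts):
    c,s=np.cos(p[2]),np.sin(p[2]); pts=np.atleast_2d(pts)
    return np.c_[p[0]+c*pts[:,0]-s*pts[:,1],p[1]+s*pts[:,0]+c*pts[:,1],pts[:,2]]
E
python3 - <<'E'
from h import *
for n in("top","side"):
    K,D,R,t=cam(n); print(n,-R.T@t)
t0=lambda a,o,k:(np.array(a,float)+.5)/k-.5+np.array(o)
pc=t0([(137,77),(452,128),(398,493),(75,440),(160,357)],(262,180),8.5)
P=np.array([(88,78,32),(88,-78,32),(-88,-78,32),(-88,78,32),(-43,43,32)])
W=back("top",pc,32); print(W.round(1))
r=least_squares(lambda p:(proj("top",ob(p,P))-pc).ravel(),[480,-100,0.1]); print("plate top",r.x,r.fun.round(2))
# side: dot and corners
ps=t0([(357,193),(612,260),(688,125),(564,202)],(195,190),5.4)
Ps=np.array([(88,78,32),(-88,78,32),(-88,-78,32),(-43,43,32)])
print(ps, proj("side",ob(r.x,Ps)))
fc=t0([(182,533),(348,497)],(190,155),8.5)
oc=t0([(188,473),(315,445),(173,380),(303,362)],(190,155),8.5)
F=np.array([(-150,43,3),(-150,-43,3)])
O=np.array([(-99-21,30,3),(-120,-30,3),(-78,30,3),(-78,-30,3)])
q=np.r_[fc,oc];Q=np.r_[F,O]
r2=least_squares(lambda p:(proj("top",ob(p,Q))-q).ravel(),[650,60,0.1]); print("scanner top",r2.x,r2.fun.round(2))
fs=t0([(435,433),(428,535),(303,437),(383,440),(293,516),(373,519)],(195,190),5.4)
Fs=np.array([(-150,-43,3),(-150,43,3),(-78,-30,3),(-120,-30,3),(-78,30,3),(-120,30,3)])
print(fs,proj("side",ob(r2.x,Fs)))
E
```

```text
top [ 432.33394039 -101.91356804 1718.86418861]
side [222.282103   962.67409567 756.30617525]
[[ 579.2 -117.7   32. ]
 [ 558.6 -268.4   32. ]
 [ 384.5 -246.4   32. ]
 [ 405.8  -92.6   32. ]
 [ 446.2 -131.9   32. ]]
plate top [ 4.82201174e+02 -1.81103977e+02 -1.36820164e-01] [-0.47 -0.22  0.49 -0.02 -0.01  0.02 -0.19  0.04  0.17  0.18]
[[260.7037037  225.33333333]
 [307.92592593 237.74074074]
 [322.         212.74074074]
 [299.03703704 227.        ]] [[260.99039462 224.64590649]
 [308.98147111 235.48286203]
 [322.96643769 213.17041979]
 [299.86863142 227.36473378]]
scanner top [6.11985337e+02 1.45586361e+02 2.17076919e-01] [-0.57  0.15  0.46  0.39  0.48 -0.56 -0.12 -0.05  0.36  0.37 -0.62 -0.3 ]
[[275.14814815 269.77777778]
 [273.85185185 288.66666667]
 [250.7037037  270.51851852]
 [265.51851852 271.07407407]
 [248.85185185 285.14814815]
 [263.66666667 285.7037037 ]] [[276.00746361 269.33578479]
 [274.47893215 288.57969771]
 [252.05454585 271.49427707]
 [265.88255137 271.83740339]
 [249.88658036 284.843979  ]
 [264.35600076 285.22654803]]
```

```bash
cat >> h.py <<'E'
from scipy.spatial.transform import Rotation
def quat(phi): # tool down, y along world yaw phi
    y=np.array([np.cos(phi),np.sin(phi),0]); z=np.array([0,0,-1.]); x=np.cross(y,z)
    q=Rotation.from_matrix(np.c_[x,y,z]).as_quat(); return np.r_[q[3],q[:3]]
E
python3 - <<'E'
from h import *
t0=lambda a,o,k:(np.array(a,float)+.5)/k-.5+np.array(o)
T=lambda a:t0(a,(262,180),8.5); T2=lambda a:t0(a,(190,155),8.5); S=lambda a:t0(a,(195,190),5.4)
pc=T([(137,77),(452,128),(398,493),(75,440),(160,357)]);P=np.array([(88,78,32),(88,-78,32),(-88,-78,32),(-88,78,32),(-43,43,32)])
ps=S([(357,193),(688,125),(564,202)]);Ps=np.array([(88,78,32),(-88,-78,32),(-43,43,32)])
r=least_squares(lambda p:np.r_[1.0*(proj("top",ob(p,P))-pc).ravel(),(proj("side",ob(p,Ps))-ps).ravel()],[480,-180,-0.1]).x
print("plate",r)
q=T2([(182,533),(348,497),(188,473),(315,445),(173,380),(303,362)]);Q=np.array([(-150,43,3),(-150,-43,3),(-120,30,3),(-120,-30,3),(-78,30,3),(-78,-30,3)])
fs=S([(435,433),(428,535),(303,437),(383,440),(293,516),(373,519)]);Fs=np.array([(-150,-43,3),(-150,43,3),(-78,-30,3),(-120,-30,3),(-78,30,3),(-120,30,3)])
s=least_squares(lambda p:np.r_[(proj("top",ob(p,Q))-q).ravel(),(proj("side",ob(p,Fs))-fs).ravel()],[610,140,0.2]).x
print("scanner",s)
pickle.dump((r,s),open("poses.pkl","wb"))
w=ob(r,[(12,43,69),(10,-20,76),(-34,-20,47.5)]);print("wing,grip,stone",w.round(1))
W=back("top",T([(150,230),(214,255)]),83);print(W.round(1)); d=W[1]-W[0]
th=np.arctan2(d[1],d[0])-r[2]; print("bar rel",th,"a",1.3-np.pi-th)
print("spot",ob(s,[(-99,0,120),(-146.5,0,138.5)]))
print("cup",back("top",[(238,227)],66))
# overlays
for n,f in(("top",6),("side",6)):
    im=cv2.imread(f"pics/{n}0.png"); x0,y0,x1,y1=(185,150,315,245) if n=="top" else (200,190,330,295)
    im=cv2.resize(im[y0:y1,x0:x1],None,fx=f,fy=f,interpolation=cv2.INTER_CUBIC)
    def dr(p,pts,c):
        uv=((proj(n,ob(p,pts))-[x0,y0]+.5)*f-.5).round().astype(int); cv2.polylines(im,[uv.reshape(-1,1,2)],True,c,1)
    dr(r,[(88,78,32),(88,-78,32),(-88,-78,32),(-88,78,32)],(0,0,255))
    dr(r,[(58.5,12.5,39.5),(58.5,-52.5,39.5),(-58.5,-52.5,39.5),(-58.5,12.5,39.5)],(0,0,255))
    dr(r,[(24,-13,93.5),(24,-27,93.5),(-4,-27,93.5),(-4,-13,93.5)],(0,0,255))
    dr(s,[(-150,43,3),(-150,-43,3),(-19,-43,3),(-19,43,3)],(0,0,255))
    a=0; v=1.3-a-np.pi; b=np.array([np.cos(v),np.sin(v)]);nn=np.array([-b[1],b[0]])
    dr(r,[list(np.array([12,43])+b*i*18+nn*j*6)+[83] for i,j in((1,1),(1,-1),(-1,-1),(-1,1))],(0,255,255))
    dr(s,[(-19,38,174),(-19,-38,174),(-19,-38,70),(-19,38,70)],(0,255,0))
    dr(s,[(37,38,174),(37,-38,174),(-19,-38,174),(-19,38,174)],(0,255,0))
    cv2.imwrite(f"pics/ov_{n}.png",im)
E
```

```text
plate [ 4.83325388e+02 -1.80879782e+02 -1.31479432e-01]
scanner [6.13586203e+02 1.45752092e+02 2.15487057e-01]
wing,grip,stone [[ 500.9 -139.8   69. ]
 [ 490.6 -202.    76. ]
 [ 447.  -196.2   47.5]]
[[ 504.2 -125.    83. ]
 [ 493.4 -154.8   83. ]]
bar rel -1.7871149554924424 a -0.0544776980973507
spot [[516.87583845 124.58359037 120.        ]
 [470.47440106 114.42698619 138.5       ]]
cup [[420.2440126   35.59030397  66.        ]]
```

View pics/ov_top.png

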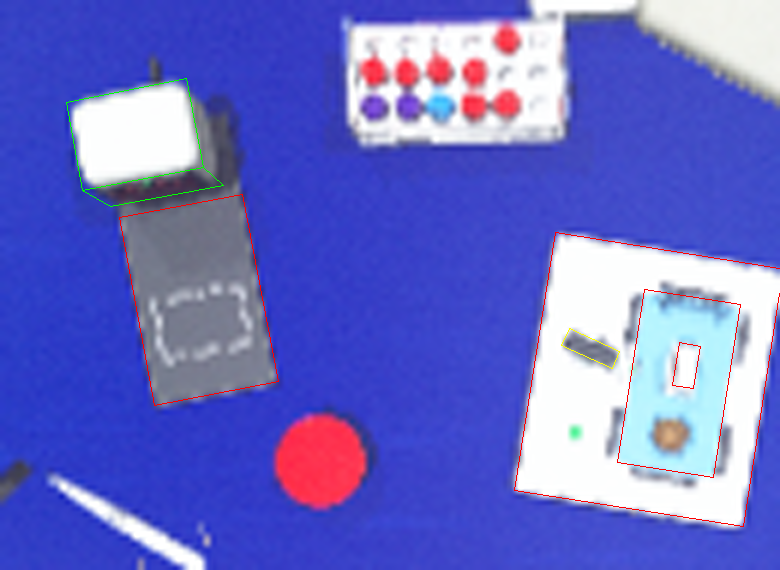

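View pics/ov_side.png

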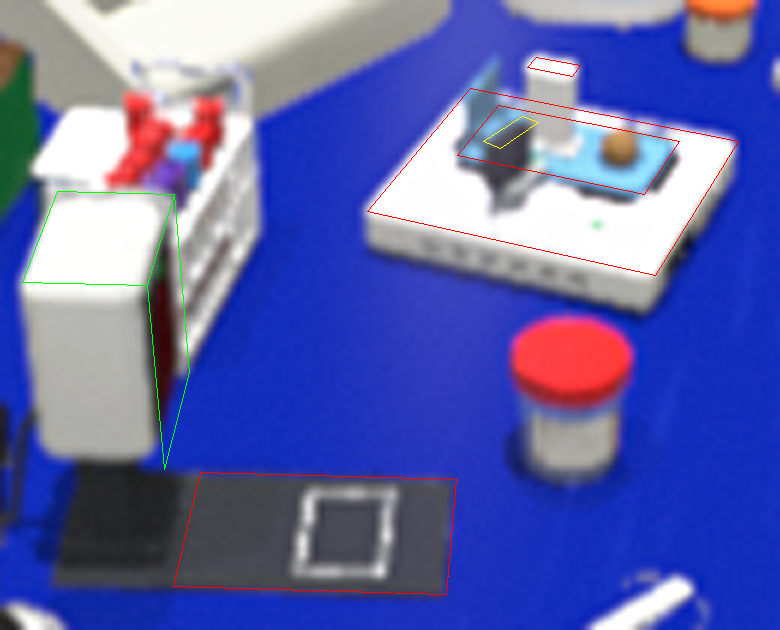

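Run:
```python
from h import *
from rig import manip
r,s=pickle.load(open("poses.pkl","rb"))
w=ob(r,[(12,43,0),(10,-20,0)]); g=ob(s,[(-146.5,0,0)])[0]
for k in (0,np.pi):
  for nm,p,z,phi in(("w0",w[0],54,r[2]+1.3+.05+np.pi/2-k),("w1",w[0],54,r[2]+np.pi/2-k),("g",w[1],57.3,r[2]+np.pi/2-k),("t",g,138.5-18.7,s[2]+np.pi/2-k)):
    q=manip.inverse_kinematics([p[0],p[1],z],quat(phi)); print(nm,None if q is None else np.round(q,2))
```

```text
w0 None
w1 [-0.32  0.13  2.08 -0.    0.94 -1.76]
g [-0.44  0.14  2.06 -0.    0.95 -1.88]
t [ 0.19 -0.02  2.1  -0.    1.07 -1.6 ]
w0 [-0.32  0.13  2.08 -0.    0.94  0.03]
w1 [-0.32  0.13  2.08 -0.    0.94  1.38]
g [-0.44  0.14  2.06 -0.    0.95  1.26]
t [ 0.19 -0.02  2.1  -0.    1.07  1.54]
```

Run:
```python
from h import *
from rig import manip, effector, eyes
r,s=pickle.load(open("poses.pkl","rb"))
w=ob(r,[(12,43,0)])[0]
phi=r[2]+1.3+.03-np.pi/2
p=manip.read_state()["position"]
effector.grip(40,12)
manip.goto([w[0],w[1],290],quat(phi))
manip.movel([w[0],w[1],105],vel=150)
for n in("top","side"):
    c=eyes.capture(n); im=c["image"][:,:,::-1]; x0,y0=(255,170) if n=="top" else (225,150)
    cv2.imwrite(f"pics/a_{n}.png",cv2.resize(im[y0:y0+100,x0:x0+110],None,fx=5,fy=5,interpolation=cv2.INTER_CUBIC))
st=manip.read_state();print(st["time"],st["position"],w,st["contact_force"],st["opening"])
```

```text
5.45 [ 501.79348791 -140.12928369  106.19369386] [ 500.85915696 -139.82412501    0.        ] [ 0.46415473  0.63953682 -0.51930521] 39.82449265912898
```

View pics/a_side.png

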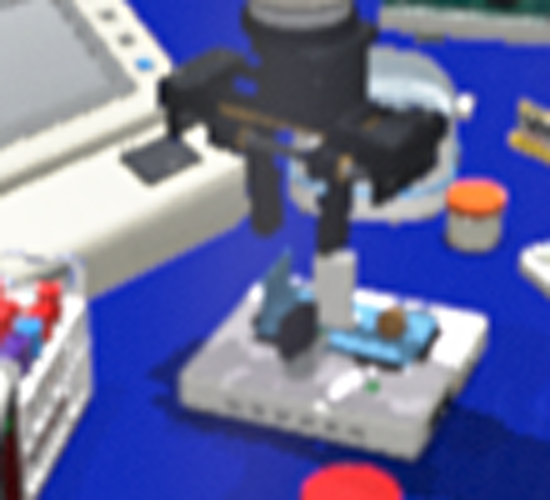

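View pics/a_top.png

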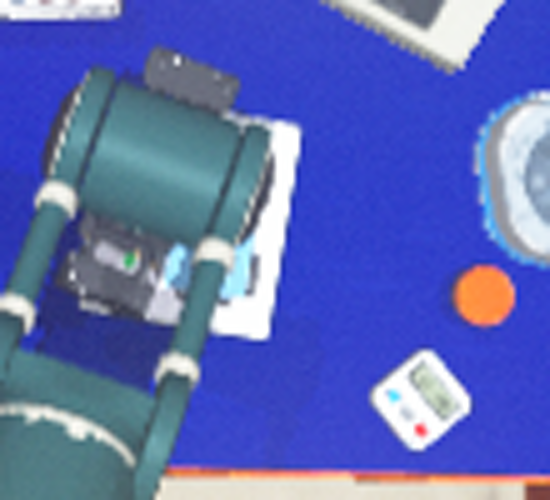

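Run:
```python
from h import *
from rig import manip, effector, eyes
r,s=pickle.load(open("poses.pkl","rb"))
w=ob(r,[(12,43,0)])[0]
manip.movel([w[0],w[1],54],vel=60)
st=manip.read_state();print(st["position"],st["contact_force"])
effector.grip(6,12)
st=manip.read_state();print(st["time"],st["position"],st["contact_force"],st["wrist_torque"],st["opening"])
c=eyes.capture("side"); im=c["image"][:,:,::-1]; x0,y0=225,150
cv2.imwrite("pics/b_side.png",cv2.resize(im[y0:y0+100,x0:x0+110],None,fx=5,fy=5,interpolation=cv2.INTER_CUBIC))
```

```text
[ 501.25629866 -139.95076067   54.33567805] [-0.18640659  0.05087697  0.1020234 ]
7.1083 [ 500.9956923  -139.86843434   54.14052881] [-0.96681106  0.04430382  0.63404995] [-0.08566725  0.07748291  0.04791065] 6.115626733043034
```

View pics/b_side.png

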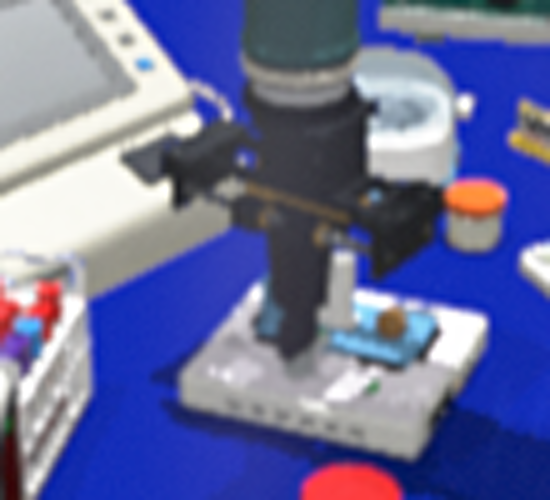

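Run:
```python
from h import *
from rig import manip, effector, eyes
def pr():
    st=manip.read_state();print(st["time"],st["position"].round(2),st["contact_force"].round(2),st["wrist_torque"].round(3),st["opening"])
effector.grip(0,12); pr()
c=eyes.capture("side"); im=c["image"][:,:,::-1]; x0,y0=255,180
cv2.imwrite("pics/b2_side.png",cv2.resize(im[y0:y0+60,x0:x0+70],None,fx=9,fy=9,interpolation=cv2.INTER_CUBIC))
c=eyes.capture("top"); im=c["image"][:,:,::-1]; x0,y0=260,175
cv2.imwrite("pics/b2_top.png",cv2.resize(im[y0:y0+70,x0:x0+70],None,fx=8,fy=8,interpolation=cv2.INTER_CUBIC))
```

```text
7.425 [ 501.   -139.86   54.11] [-0.03 -0.45  1.38] [-0.104  0.053 -0.008] 0.318892941952209
```

View pics/b2_side.png

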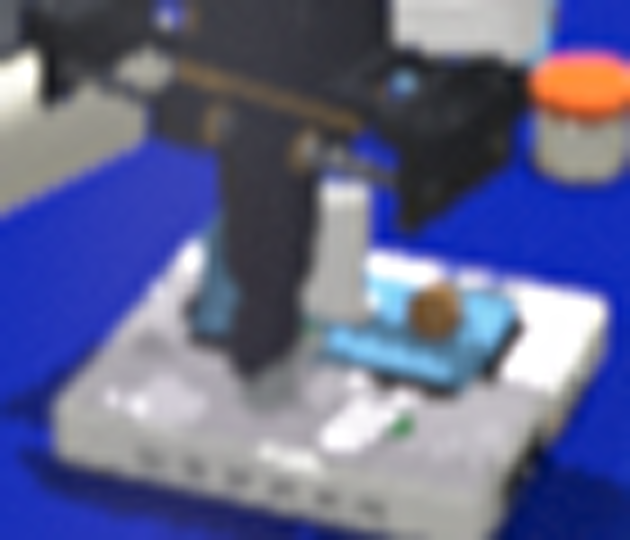

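View pics/b2_top.png

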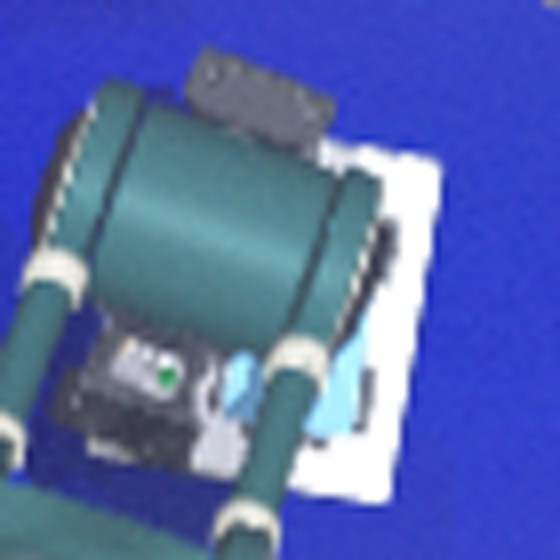

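Run:
```python
from h import *
r,s=pickle.load(open("poses.pkl","rb"))
print(proj("side",[[501,-139.9,54.1],[501,-139.9,110]]), proj("side",ob(r,[(12,43,83),(12,43,49),(12,43,32),(10,-20,93.5),(10,-20,39.5),(-34,-20,47.5)])))
im=cv2.imread("pics/side0.png"); cv2.imwrite("pics/z.png",cv2.resize(im[195:240,265:315],None,fx=12,fy=12,interpolation=cv2.INTER_NEAREST))
```

```text
[[284.7158894  218.69260254]
 [284.73795952 204.62476058]] [[284.76159326 211.51062955]
 [284.7480215  219.96322082]
 [284.74146386 224.10913894]
 [291.90985717 200.62484258]
 [291.7488781  213.74126356]
 [303.36075835 214.19022206]]
```

View pics/z.png

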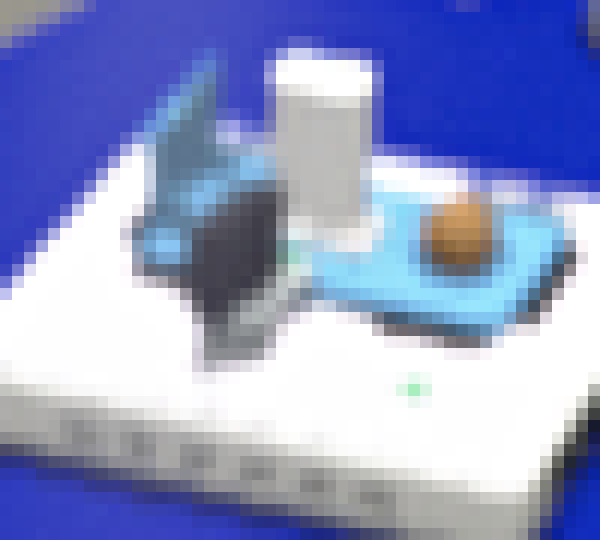

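Run:
```python
from h import *
from rig import manip, effector, eyes
def pr():
    st=manip.read_state();print(st["time"],st["position"].round(2),st["contact_force"].round(2),st["wrist_torque"].round(3),st["opening"])
effector.grip(50,12)
c=eyes.capture("side"); im=c["image"][:,:,::-1]; x0,y0=255,180
a=cv2.resize(im[y0:y0+60,x0:x0+60],None,fx=6.5,fy=6.5,interpolation=cv2.INTER_CUBIC)
p=manip.read_state()["position"]
manip.movel([p[0],p[1],110],vel=150); pr()
c=eyes.capture("side"); im=c["image"][:,:,::-1]
b=cv2.resize(im[y0:y0+60,x0:x0+60],None,fx=6.5,fy=6.5,interpolation=cv2.INTER_CUBIC)
cv2.imwrite("pics/d.png",np.hstack([a,b]))
```

```text
8.95 [ 500.95 -139.87  110.04] [-0.28 -0.09 -0.64] [-0.064  0.1    0.   ] 49.9808744788833
```

View pics/d.png

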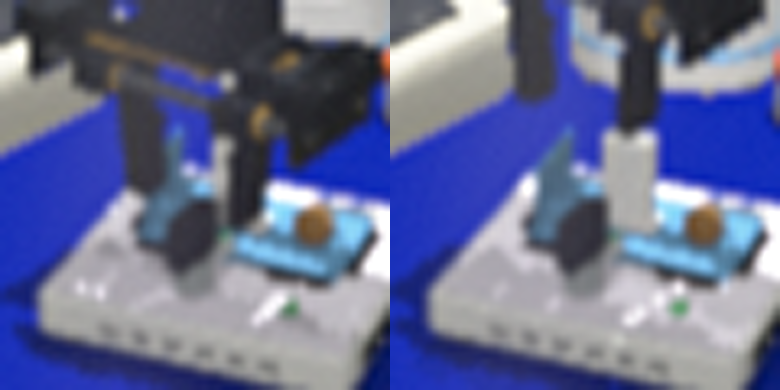

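```bash
python3 - <<'E'
from h import *
d=np.array([np.cos(-.372),np.sin(-.372),0]);c=np.array([501,-139.9,0])
for z in(54,110):
  for k in(25,-25): # inner edge
    p=c+d*k+[0,0,z]; print(z,k,proj("side",[p, p+d*np.sign(k)*17]).round(1), ((proj("side",[p])-[255,180])*6.5).round(0))
E
python3 - <<'E'
import cv2
im=cv2.imread("pics/d.png"); cv2.imwrite("pics/d2.png",cv2.resize(im,(800,400)))
E
```

```text
54 25 [[278.9 216.5]
 [275.  215. ]] [[155. 237.]]
54 -25 [[290.7 221. ]
 [294.8 222.5]] [[232. 266.]]
110 25 [[278.8 202.5]
 [274.8 201.1]] [[155. 146.]]
110 -25 [[290.8 206.8]
 [295.  208.3]] [[233. 174.]]
```

Run:
```python
from h import *
for z in (54,120,160,200): print(z,((proj("top",[[501,-139.9,z]])-[260,175]+.5)*8).round(0),((proj("side",[[501,-139.9,z]])-[225,150]+.5)*5).round(0))
# start pose: TCP 168,653.7,209
print(proj("side",[[168,653,208]]))
from rig import manip,eyes
c=eyes.capture("side"); K,D,R,t=cam(c); K0,D0,R0,t0=cam("side"); print(abs(R-R0).max(),abs(t-t0).max())
print(manip.read_state()["ee_rot"], manip.read_state()["joint_positions"])
cv2.imwrite("pics/e.png",c["image"][:,:,::-1]); c=eyes.capture("top");cv2.imwrite("pics/e2.png",cv2.resize(c["image"][150:260,230:340,::-1],None,fx=5,fy=5,interpolation=cv2.INTER_CUBIC))
```

```text
54 [[186. 267.]] [[301. 346.]]
120 [[190. 261.]] [[301. 263.]]
160 [[192. 257.]] [[301. 210.]]
200 [[194. 253.]] [[301. 156.]]
[[381.23740641 456.80435513]]
0.0 0.0
[-8.76231124e-04  8.25755529e-01  5.64027126e-01 -6.63871929e-04] [-3.20156860e-01  5.80982870e-02  2.03700543e+00  7.63158353e-06
  1.04868757e+00  5.21255932e-02]
```

View pics/e.png

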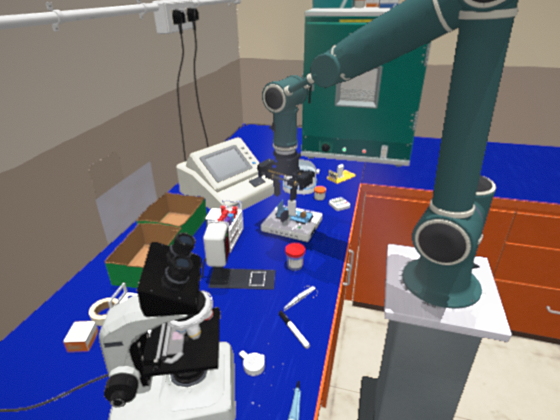

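View pics/e2.png

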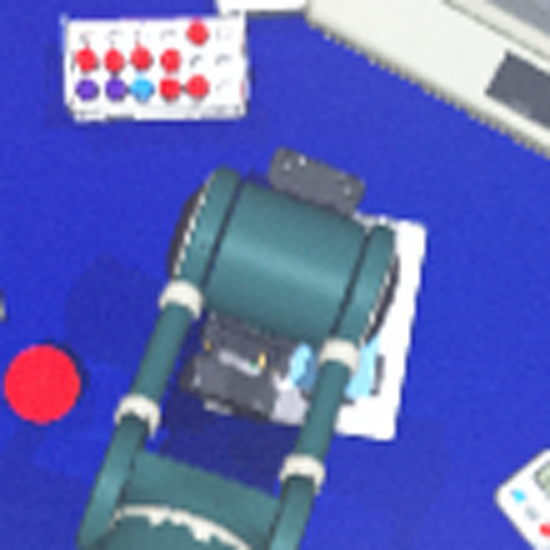

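Run:
```python
from h import *
from rig import manip, effector, eyes
def pr():
    st=manip.read_state();print(round(st["time"],2),st["position"].round(2),st["contact_force"].round(2),st["wrist_torque"].round(3),round(st["opening"],2))
effector.grip(36,12)
p=manip.read_state()["position"]
manip.movel([p[0],p[1],50],vel=120); pr()
for z in(40,32,28):
    manip.movel([p[0],p[1],z],vel=60); pr()
c=eyes.capture("side"); im=c["image"][:,:,::-1]; x0,y0=255,180
a=cv2.resize(im[y0:y0+60,x0:x0+60],None,fx=6.5,fy=6.5,interpolation=cv2.INTER_CUBIC)
effector.grip(6,12); pr()
c=eyes.capture("side"); im=c["image"][:,:,::-1]
b=cv2.resize(im[y0:y0+60,x0:x0+60],None,fx=6.5,fy=6.5,interpolation=cv2.INTER_CUBIC)
cv2.imwrite("pics/f.png",np.hstack([a,b]))
```

```text
10.16 [ 501.12 -139.9    50.22] [0.08 0.38 0.73] [-0.07   0.115  0.014] 36.15
10.47 [ 500.68 -139.77   39.91] [ 0.19  0.08 -0.04] [-0.062  0.132  0.011] 36.25
10.76 [ 500.28 -139.65   31.42] [-0.14 -0.26 -0.81] [-0.043  0.067 -0.034] 36.15
11.01 [ 500.55 -139.75   27.68] [-0.19 -0.56  0.42] [-0.092  0.102 -0.029] 35.85
11.54 [ 502.26 -140.46   28.33] [ 4.79 -3.18 -3.6 ] [-0.466 -0.647  0.098] 12.09
```

View pics/f.png

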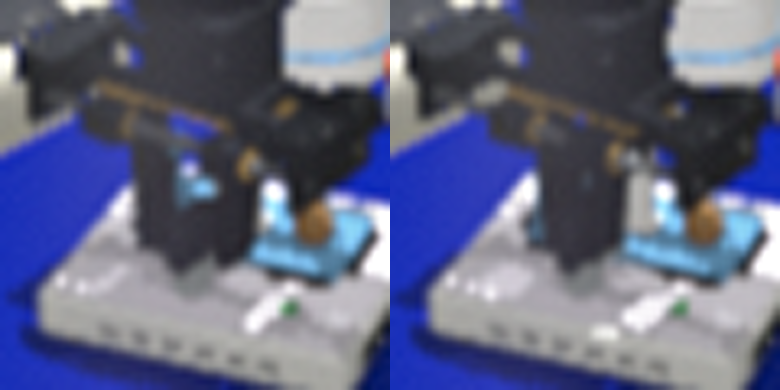

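Run:
```python
from h import *
from rig import manip, effector, eyes
def pr():
    st=manip.read_state();print(round(st["time"],2),st["position"].round(2),st["contact_force"].round(2),st["wrist_torque"].round(3),round(st["opening"],2),round(st["joint_positions"][5],3))
r,s=pickle.load(open("poses.pkl","rb"))
phi0=r[2]+1.33-np.pi/2; phi1=r[2]-np.pi/2
for f in (.25,.5,.75,1.0):
    manip.goto([502.6,-140.5,28],quat(phi0+f*(phi1-phi0))); pr()
c=eyes.capture("side"); im=c["image"][:,:,::-1]; x0,y0=255,180
cv2.imwrite("pics/g.png",cv2.resize(im[y0:y0+60,x0:x0+60],None,fx=9,fy=9,interpolation=cv2.INTER_CUBIC))
```

```text
12.01 [ 502.12 -140.38   28.27] [-2.64  0.61  4.57] [ 0.025  0.493 -0.046] 11.74 0.381
12.43 [ 502.01 -140.25   28.24] [-3.    1.18  4.93] [ 0.008  0.602 -0.06 ] 11.83 0.715
12.84 [ 501.96 -140.12   28.26] [-3.15  0.25  5.68] [ 0.17   0.586 -0.007] 12.21 1.047
13.26 [ 501.96 -139.95   28.25] [-1.84  2.12  6.07] [ 0.316  0.589 -0.052] 12.04 1.38
```

View pics/g.png

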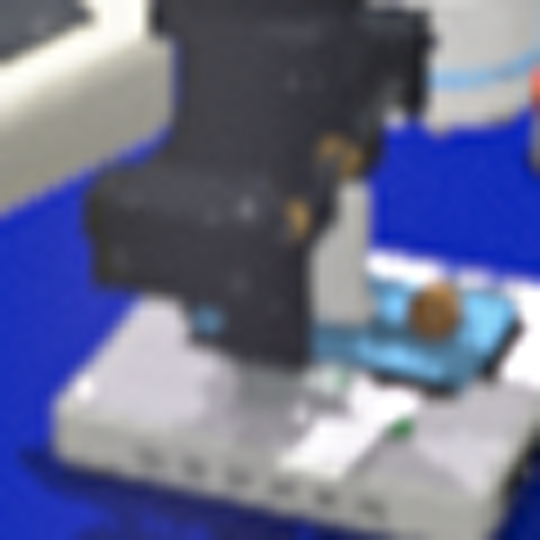

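Run:
```python
from h import *
from rig import manip, effector, eyes
def pr():
    st=manip.read_state();print(round(st["time"],2),st["position"].round(2),st["contact_force"].round(2),round(st["opening"],2))
r,s=pickle.load(open("poses.pkl","rb"))
effector.grip(34,12); pr()
p=manip.read_state()["position"]
manip.movel([p[0],p[1],100],vel=120)
g=ob(r,[(10,-20,0)])[0]; print(g)
manip.movel([g[0]+1.2,g[1]-.5,100],vel=120);pr()
for n in("top","side"):
    c=eyes.capture(n); im=c["image"][:,:,::-1]; x0,y0=(262,178) if n=="top" else (255,180)
    cv2.imwrite(f"pics/h_{n}.png",cv2.resize(im[y0:y0+60,x0:x0+60],None,fx=9,fy=9,interpolation=cv2.INTER_CUBIC))
```

```text
13.82 [ 502.56 -140.53   27.87] [0.38 0.19 0.35] 34.16
[ 490.61705916 -202.01817161    0.        ]
15.24 [ 491.49 -202.37   99.56] [ 0.13 -0.01 -0.16] 33.91
```

View pics/h_side.png

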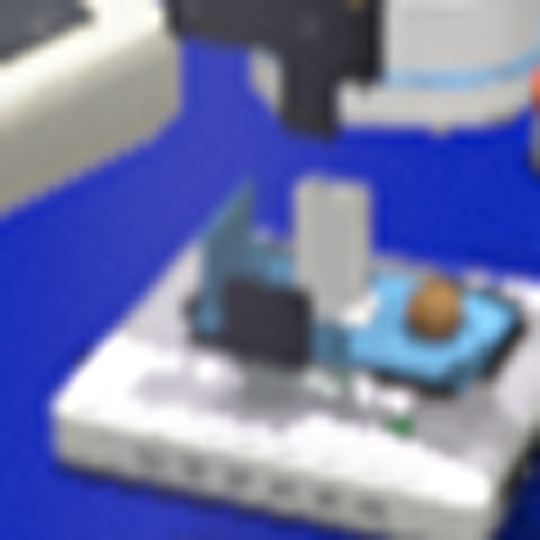

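View pics/h_top.png

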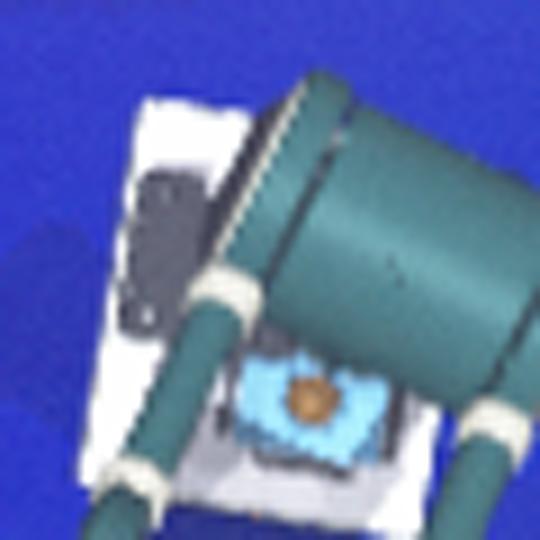

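Run:
```python
from h import *
r,s=pickle.load(open("poses.pkl","rb"))
f=lambda X:((proj("side",X)-[255,180]+.5)*9-.5).round(0)
for a in(1.1,1.3,1.5):
    v=1.3-a-np.pi; b=np.array([np.cos(v),np.sin(v)]);n=np.array([-b[1],b[0]])
    print(a,f(ob(r,[list(np.array([12,43])+b*i*18-n*6)+[z] for i,z in((1,83),(-1,83),(1,49),(-1,49))])).tolist())
print("tool",f([[491.5,-202.4,128]]), "finger edges", f(ob(r,[(10+i*9+1,-20+j*30,128) for i in(-1,1) for j in(-1,1)])).tolist())
print("fin",f(ob(r,[(24,-13,93.5),(-4,-13,93.5),(24,-27,93.5),(-4,-27,93.5)])).tolist(), "fin base",f(ob(r,[(24,-13,39.5),(-4,-13,39.5)])).tolist(),"stone",f(ob(r,[(-34,-20,47.5)])),"dot",f(ob(r,[(-43,43,32)])))
```

```text
1.1 [[316.0, 300.0], [222.0, 291.0], [315.0, 376.0], [223.0, 367.0]]
1.3 [[310.0, 304.0], [222.0, 286.0], [310.0, 381.0], [223.0, 362.0]]
1.5 [[303.0, 308.0], [224.0, 281.0], [303.0, 384.0], [224.0, 357.0]]
tool [[335. 111.]] finger edges [[383.0, 82.0], [329.0, 150.0], [341.0, 74.0], [285.0, 141.0]]
fin [[296.0, 191.0], [363.0, 204.0], [309.0, 175.0], [376.0, 188.0]] fin base [[296.0, 309.0], [361.0, 323.0]] stone [[439. 312.]] dot [[406. 430.]]
```

Run:
```python
from h import *
from rig import manip, effector, eyes
def pr():
    st=manip.read_state();print(round(st["time"],2),st["position"].round(2),st["contact_force"].round(2),st["wrist_torque"].round(3),round(st["opening"],2))
p=manip.read_state()["position"]
manip.movel([491.8,-202.4,60],vel=120)
manip.movel([491.8,-202.4,29],vel=60); pr()
effector.grip(20,10); pr()
effector.grip(8,10); pr()
effector.grip(8,25); manip.hold(.2); pr()
for n in("side",):
    c=eyes.capture(n); im=c["image"][:,:,::-1]; x0,y0=(255,180)
    cv2.imwrite(f"pics/i_{n}.png",cv2.resize(im[y0:y0+60,x0:x0+60],None,fx=9,fy=9,interpolation=cv2.INTER_CUBIC))
```

```text
16.49 [ 491.67 -202.38   28.71] [-0.01 -0.14 -0.92] [-0.002  0.146  0.036] 34.02
16.9 [ 491.96 -202.49   29.25] [-0.5   0.4   0.54] [ 0.002  0.161 -0.041] 20.09
17.16 [ 491.88 -202.38   29.15] [0.57 0.03 1.38] [0.132 0.143 0.014] 13.94
17.57 [ 491.88 -202.42   29.15] [-1.18  1.34  1.2 ] [ 0.165  0.163 -0.029] 13.82
```

View pics/i_side.png

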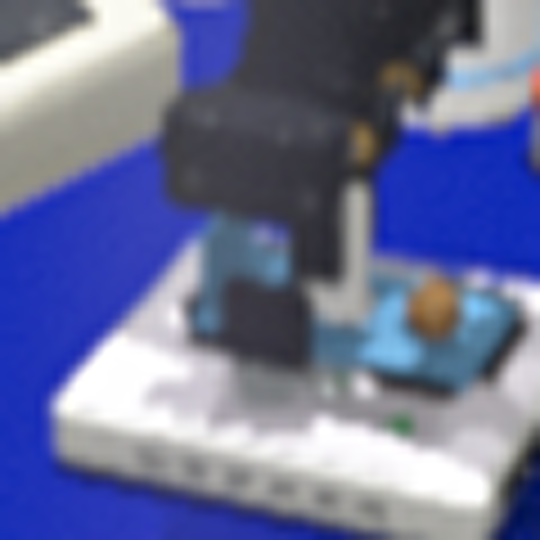

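Run:
```python
from h import *
from rig import manip, effector, eyes
def pr():
    st=manip.read_state();print(round(st["time"],2),st["position"].round(2),st["contact_force"].round(2),st["wrist_torque"].round(3),round(st["opening"],2))
manip.movel([491.9,-202.4,70],vel=30); manip.hold(.3); pr()
for n in("side",):
    c=eyes.capture(n); im=c["image"][:,:,::-1]; x0,y0=(255,170)
    cv2.imwrite(f"pics/j_{n}.png",cv2.resize(im[y0:y0+60,x0:x0+60],None,fx=9,fy=9,interpolation=cv2.INTER_CUBIC))
```

```text
19.44 [ 491.84 -202.36   69.9 ] [-0.54 -0.37 -1.87] [-0.026  0.115  0.004] 14.02
```

View pics/j_side.png

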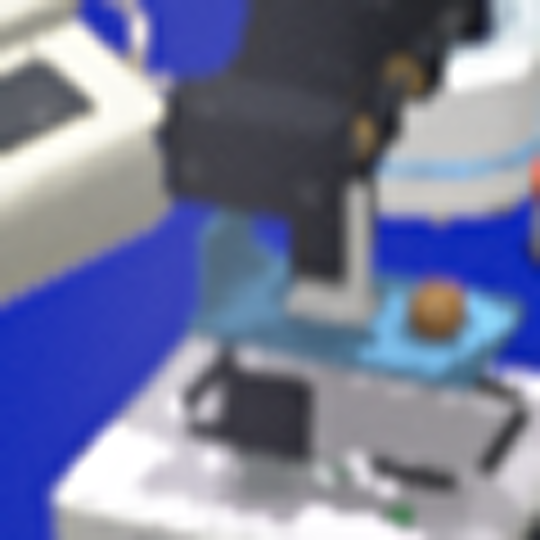

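Run:
```python
from h import *
from rig import manip, effector, eyes
def pr():
    st=manip.read_state();print(round(st["time"],2),st["position"].round(2),st["contact_force"].round(2),st["wrist_torque"].round(3),round(st["opening"],2))
r,s=pickle.load(open("poses.pkl","rb"))
manip.movel([491.9,-202.4,105],vel=35)
g=ob(s,[(-146.5,0,0)])[0]
manip.movel([g[0]+1,g[1],105],quat(s[2]-np.pi/2),vel=55); pr()
manip.movel([g[0]+1,g[1],91.5],vel=20); manip.hold(.5); pr()
for n in("top","side"):
    c=eyes.capture(n); pickle.dump(c,open(n+"_e.pkl","wb")); im=c["image"][:,:,::-1]; x0,y0=(185,150) if n=="top" else (195,190)
    cv2.imwrite(f"pics/k_{n}.png",cv2.resize(im[y0:y0+95,x0:x0+110],None,fx=6,fy=6,interpolation=cv2.INTER_CUBIC))
```

```text
26.57 [471.48 114.4  104.99] [ 0.31  0.28 -1.25] [-0.082  0.202 -0.002] 13.86
27.89 [471.48 114.43  91.54] [ 0.19 -0.23 -1.9 ] [-0.058  0.179  0.003] 13.91
```

View pics/k_side.png

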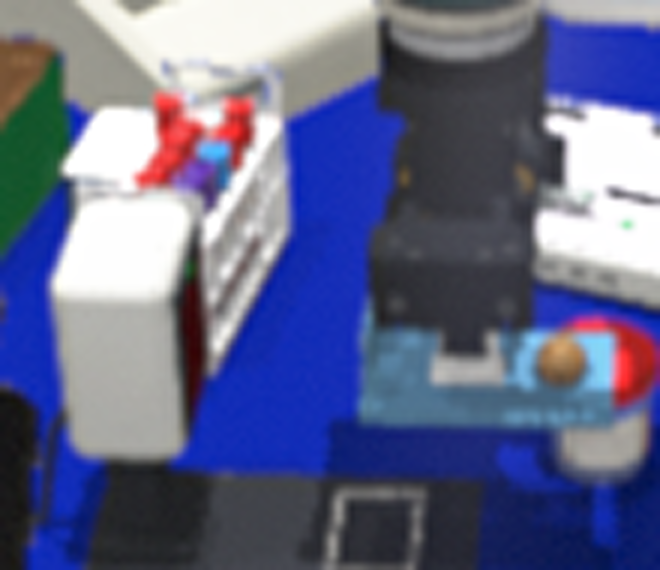

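View pics/k_top.png

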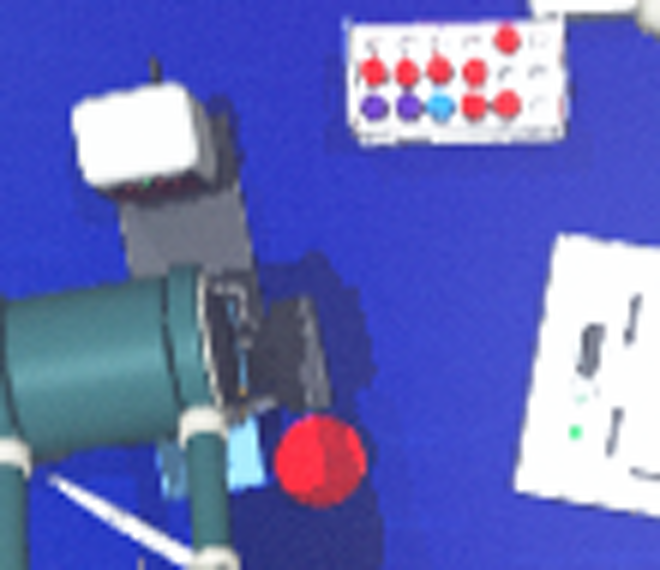

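Run:
```python
from h import *
r,s=pickle.load(open("poses.pkl","rb"))
for n,(x0,y0) in(("side",(195,190)),("top",(185,150))):
    im=cv2.imread(f"pics/k_{n}.png")
    def dr(pts,c,z0=0):
        uv=((proj(n,ob(s,pts))-[x0,y0]+.5)*6-.5).round().astype(int); print(n,uv.tolist()); cv2.polylines(im,[uv.reshape(-1,1,2)],True,c,1)
    o=-156.5; z=94.5
    for zz in(0,7.5): dr([(o+58.5*i,32.5*j,z+zz) for i,j in((1,1),(1,-1),(-1,-1),(-1,1))],(0,0,255))
    dr([(o+57.5,25,z+7.5),(o+57.5,-25,z+7.5),(o+57.5,-25,z+43.5),(o+57.5,25,z+43.5)],(0,255,255))
    dr([(o-34+12*np.cos(a),12*np.sin(a),z+15.5) for a in np.arange(0,6.3,.5)],(255,0,255))
    dr([(-19,14,106),(-19,-14,106),(-19,-14,134),(-19,14,134)],(0,255,0))
    cv2.imwrite(f"pics/l_{n}.png",im)
```

```text
side [[362, 424], [375, 342], [617, 347], [616, 431]]
side [[362, 411], [375, 329], [617, 334], [616, 417]]
side [[365, 401], [376, 338], [373, 276], [362, 338]]
side [[539, 359], [542, 367], [550, 372], [562, 375], [575, 374], [585, 369], [590, 363], [589, 355], [582, 349], [570, 345], [558, 345], [547, 349], [540, 355]]
side [[197, 376], [206, 341], [202, 293], [193, 327]]
top [[135, 320], [233, 301], [266, 479], [168, 498]]
top [[133, 320], [232, 301], [265, 479], [166, 498]]
top [[144, 319], [220, 304], [213, 301], [136, 316]]
top [[203, 432], [195, 436], [190, 444], [188, 453], [192, 462], [199, 468], [208, 470], [217, 467], [223, 460], [226, 451], [224, 442], [217, 435], [209, 432]]
top [[138, 194], [180, 186], [174, 181], [131, 189]]
```

View pics/l_side.png

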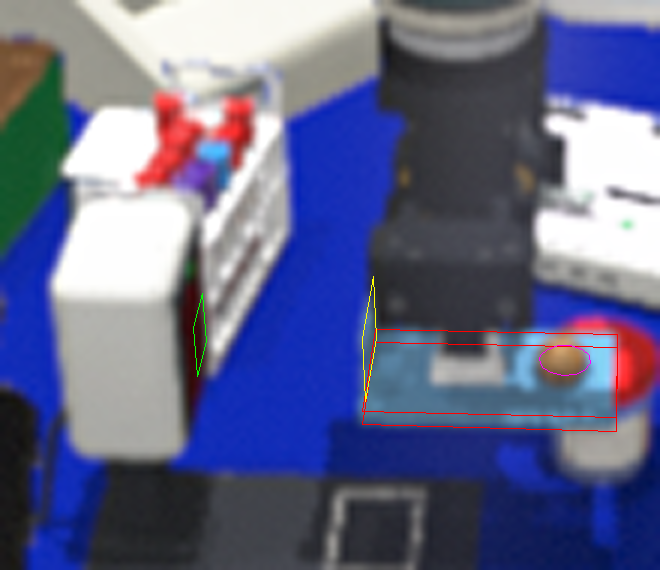

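View pics/l_top.png

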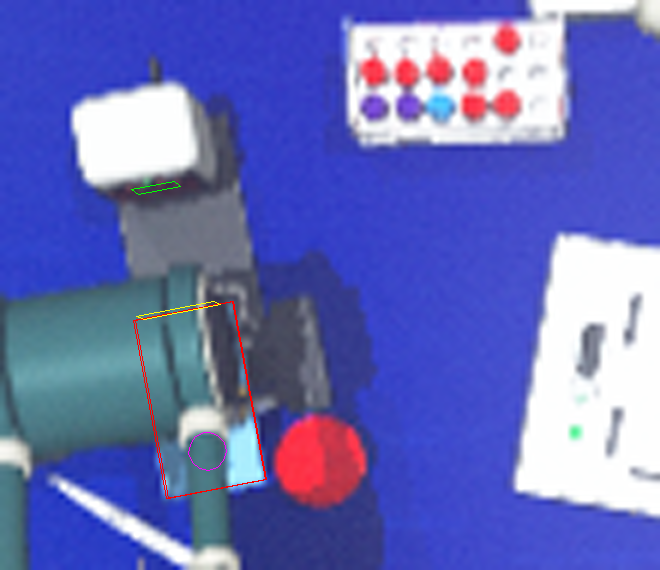

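Run:
```python
from h import *
r,s=pickle.load(open("poses.pkl","rb"))
x0,y0=270,190
c=pickle.load(open("top_e.pkl","rb"))["image"][:,:,::-1][y0:y0+40,x0:x0+40]
o=[]
for a in(1.1,1.3,1.5):
    im=cv2.resize(c,None,fx=6.6,fy=6.6,interpolation=cv2.INTER_CUBIC)
    v=1.3-a-np.pi; b=np.array([np.cos(v),np.sin(v)]);n=np.array([-b[1],b[0]])
    for z,(l0,l1),w in((83,(-18,18),6),(48,(-10,37),7)):
        uv=((proj("top",ob(r,[list(np.array([12,43])+b*i+n*w*j)+[z] for i,j in((l0,1),(l1,1),(l1,-1),(l0,-1))]))-[x0,y0]+.5)*6.6-.5).round().astype(int)
        cv2.polylines(im,[uv.reshape(-1,1,2)],True,(0,0,255) if z==83 else (255,0,0),1)
    o.append(im)
cv2.imwrite("pics/m.png",np.hstack(o))
g=c.mean(2); ys,xs=np.where((g<140)); 
uv=proj("top",ob(r,[(12,43,70)]))[0]-[x0,y0]; print(uv)
k=np.hypot(xs-uv[0],ys-uv[1])<6; P=np.c_[xs,ys][k].astype(float); w=(200-g[ys,xs])[k]
m=np.average(P,axis=0,weights=w); C=np.cov(P.T,aweights=w); e=np.linalg.eigh(C)[1][:,1]; e*=np.sign(e[1])
W=back("top",np.array([m-4*e,m+4*e])+[x0,y0],83); d=W[1]-W[0]; th=np.arctan2(d[1],d[0])-r[2]
print(m,len(P),"a=",(1.3-np.pi-th+np.pi)%(2*np.pi)-np.pi)
```

```text
[12.88860854 17.68790062]
[12.83316507 17.15396265] 19 a= 1.2798761542671375
```

View pics/m.png

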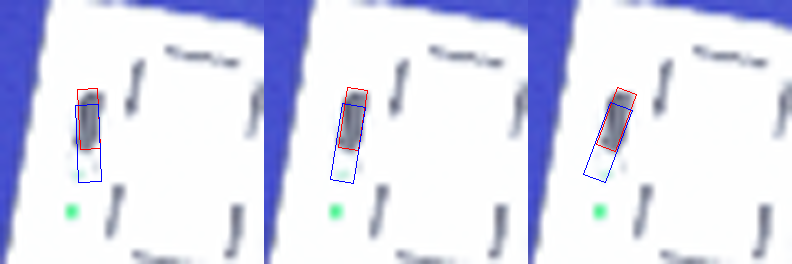

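The catch measures about 1.28 rad, the tray sits at the reading spot, and the stone is in its cup, so I'm handing the job in.

Run:
```python
from rig import manip
manip.hold(.5); st=manip.read_state(); print(st["time"],st["position"],st["opening"],abs(st["dq"]).max()); manip.job_done()
```

```text
28.4917 [471.47114581 114.41660126  91.50374428] 14.134408991606735 0.0015381319608737927
the job is handed in; nothing more can be done
```

I turned the catch to the green dot, lifted the tray by its grip and carried it level to the scanner. I handed the job in at 28.5 s of the 58 s allowed. No verdict was reported.

**Last checks**
- **Catch:** it measured about 1.28 rad in the top picture; the target is 1.3.
- **Tray:** it was still in the gripper, with the fingers at 14 mm and the arm at rest.
- **Label:** the tray outline in the side view, and the part of it visible in the top view, fitted the planned pose to within about 3–4 mm. That pose puts the label squarely on the window's centre, 80 mm in front of it.
- **Stone:** it lay in the middle of its cup.
- **Bystanders:** I saw none of the loose items disturbed, but I did not measure each one's position at the end.

**What disagreed**
- **Fingertip height:** the cameras showed the fingertips about 28 mm higher than the reported TCP. Because of this, my first try at the catch closed on nothing. I corrected for it, and the fingers then closed at 12 mm on the catch wing and 14 mm on the tray grip, as they should.
- **Tray pitch:** the side view suggested a tilt of up to about 2°, inside the 6° limit.
- **Scanner window:** it looked about 4 mm further away and up to 10 mm higher than my fit from the foot plate. That is also within tolerance, so I did not adjust for it.

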